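# Balance check of a control module on the dome gauge

## Task

Check the balance of the control module with the green circuit board on top: set it down gently, right way up, on the very top of the gauge's metal dome, so that when you let go it stays there balanced, at rest and close to level. Then, with it still balanced there, press the gauge's green button fully down to record the result and let the button come back up. Leave the rejected red-topped module and the screwdriver where they lie.

Things in the scene. Friction and masses are not known exactly. Their poses are not given: they have to be found in the camera images.
- module: Control module to be checked: black box 90 mm (its x) by 56 mm (its y) by 26 mm high, with a green circuit board with black and yellow components on top (35 mm high with them). 0.18 to 0.35 kg, centre of mass midway along and across, about 13 mm up. Origin: centre of the flat underside; z up. Starts lying board up on the bench, yaw within 40 degrees.
- reject: Rejected module, a bystander: grey box of the same size (90 x 56 x 26 mm) with a plain red plate on top (28 mm high in all). Origin: centre of its underside. It and the module to be checked lie right of the robot's centre line, one nearer to the robot and one farther, in either order.
- gauge: Balance gauge, fixed: grey base plate 160 mm (x) by 310 mm (y), 12 mm thick; on it a bare metal hemisphere of radius 70 mm, its top 82 mm above the bench, and, centred 175 mm along the gauge's +y, a black console 120 x 90 mm, its top 57 mm above the bench. Origin: on the bench straight under the top of the dome; z up. Its yaw varies.
- dome_top (a point): Topmost point of the dome, 82 mm above the bench; axes as the gauge's.
- record (a joint): Travel of the green push button, m: 0 is up (sprung), 0.006 fully down, which takes about 5 N. Counts as pressed beyond 0.0045.
- record_top (a point): Centre of the top face of the green button (36 mm across, on a grey housing on the console); it moves straight down when pressed.
- driver: Screwdriver, a bystander, about 170 mm long, lying on the bench beyond the gauge. Origin: about its middle; x along it, towards the tip.
Things that resemble listed ones, but are neither listed nor needed, are in the scene too. There is more than one size of the module; the job needs the middle-sized.

How it is judged (in metres and radians):
On the way, in this order (a step that is already met when the one before it is completed fails the run):
1. the green-board module is balanced on top of the dome, let go and at rest (horizontal distance between module and dome_top below 0.02 m and z of module in the frame of dome_top between -0.008 and 0.008 m and angle between module's own z axis and vertical below 0.17 rad and contact force between module and gauge above 0.5 N and contact force between module and the fingers below 0.1 N and linear speed of module below 0.03 m/s and angular speed of module below 0.3 rad/s), for 0.4 s.
2. the green button is pressed down while the module stays balanced (horizontal distance between module and dome_top below 0.02 m and z of module in the frame of dome_top between -0.008 and 0.008 m and angle between module's own z axis and vertical below 0.17 rad and contact force between module and gauge above 0.5 N and contact force between module and the fingers below 0.1 N and value of joint record above 0.0045 m), for 0.05 s.
At the end, for the whole second after the job is handed in: The green-board module rests on the dome alone, right way up: centre of its underside within 20 mm sideways and 8 mm in height of the top of the dome, tilted less than 0.17 rad (10 degrees), at rest (under 0.03 m/s and 0.3 rad/s) and not touched by the fingers; the button is back up (under 1.5 mm) (all of step 1 and value of joint record below 0.0015 m).
It fails at once if the rejected module is moved more than 30 mm (distance of reject from where it was at the start of the episode above 0.03 m).
It fails at once if the screwdriver is moved more than 30 mm (distance of driver from where it was at the start of the episode above 0.03 m).
It fails at once if the module hits or is pressed on the gauge with more than 40 N (contact force between module and gauge above 40 N).
It fails at once if the module is dropped (falls faster than 0.45 m/s, about 10 mm of free fall, with no finger on it) (linear speed of module above 0.45 m/s and contact force between module and the fingers below 0.1 N).
It also fails if it takes over 64 s, if anything falls off the work surface, if the arm or the gripper's body presses on something with over 40 N, if the wrist force passes 120 N, or if a joint passes its speed limit or range.

## Robot

A 6-joint arm with a two-finger parallel gripper is mounted at the origin on the work surface. World frame = base frame: x ahead of the robot, y to its left, z up, the work surface at z = 0. Lengths are in mm, angles in rad, forces in N, time in s.
With the tool pointing down it reaches from about 200 to 875 mm from the base axis. Payload 3.4 kg.
Tool frame: the origin (TCP) lies on the mounting face of the last link; the fingertips stand r.tcp_to_tips ahead of it and the grasp point (between the pads) lies 180 mm ahead of it (r.tcp_to_tips is the distance from the TCP to the fingertips, in mm); z points along the fingers, y is the line along which they close (so a half turn about z gives the same grasp; the last joint's range is limited). The gripper opens to 94 mm and grips with 3 to 60 N. Pads are 16 mm wide; open, the fingers measure 119 mm over their backs; the gripper's body (75 mm by 177 mm) begins 78 mm behind the grasp point.
Start: joints at [-1.296, 0.276, 1.505, -0, 1.361, -0.121], TCP at [221.687, -530.565, 404.693] pointing down, gripper open.
Joint ranges: [-2.89, 2.89], [-0.75, 2.08], [0.22, 2.7], [-1.18, 4.32], [0.11, 2.71], [-2.7, 2.7]. Speed limits (rad/s): [2.57, 2.57, 3.14, 3.14, 3.14, 3.14].

## Interface

Orientations are given as [roll, pitch, yaw] about the fixed x, y, z axes, in that order (R = Rz(yaw) Ry(pitch) Rx(roll)).
In Python, from rig import r gives the robot as it stands. The module is installed in compiled form; this text tells all that it offers.
- The arm moves only by the tool send_rows, never from a script. Its argument "targets" is a list of rows, each a list of 7 numbers: the shift along the tool's x, y, z each as a share of 0.03 m, from -1 to 1, then the turn, a rotation vector about the tool's x, y, z each as a share of 5 degrees, from -1 to 1, then the opening, from -1 (shut) to 1 (fully open). A call has 1 to 12 rows; each row shifts and turns the commanded pose from where the row before left it, along the tool's axes as they then stand; what a row does not reach is not made up. A row lasts 1/10 s, in which the tool goes at most 50 mm and 8.59 degrees, less where a joint would pass 70% of its speed; a pose out of reach is approached as far as the arm can. A call with a number of a shift or a turn outside -1 to 1 is refused whole. A call with a gripper value outside its range is refused whole. The fingers move at their own pace and stop on an object; "force" is the grip in N (left out, the last holds). Time passes only in rows, so rows that do not move let the fingers close. It gives the time, the measured TCP pose, the force, the opening and the grip force at its end, in the units of the state.
- r.get_state(): the state, without advancing time (a new reading comes with each control period).
- r.get_image(name): name is "side" or "top"; returns a dict with "img" (420x560x3 uint8, red, green, blue), "fx", "fy", "cx", "cy" (pixels), "position" and "orientation" of the camera in the world. Camera axes: x right, y up, looking along -z (the intrinsics and any distortion apply to the point x, -y, -z); pixel columns grow to the right and rows downward; lengths in mm; the calibration is good to about 2 mm. A picture is of the moment at which its call begins. There is no depth.
- r.close_job(): hands the job in; it is judged then, once.
The state is a dict: "time_s": time; "joint_pos": joint angles; "dq": joint speeds; "effort": joint torques, N m; "eef_pos": TCP position; "eef_rot": TCP orientation; "force": force on the tool from outside, world axes, zero at the start; "wrist_torque": the same for the moment, N m; "grip_width": opening from 0.0 (shut) to 1.0 (fully open); "grasp_force": force on a finger pad.
Only numpy, scipy, OpenCV 4.12 (cv2) and the standard library are available. Lean on these libraries where they do the work, as an engineer would, in place of code of your own. Each camera call takes 0.05 s, during which the arm holds its last target. There are 200 camera calls.

## Working session

There is one attempt and no reset: what is moved stays moved. The work goes in short steps, Python scripts to look and compute and a tool call to move; the robot and the scene stay as the last step left them, time stands still between calls to the robot, and variables do not carry over. Pictures are saved under pics/ and viewed, at most 10 in all, crops included, and the job is handed in when it is done.

Besides the shell and the picture viewer there is one more tool, called by a JSON object that holds its "method" and its "body". send_rows: Moves the arm, as the interface text tells. Shift numbers are shares of 0.03 m and turn numbers shares of 5 degrees, none past 1 either way. Its arguments: {"type":"object","properties":{"targets":{"type":"array"},"force":{"type":"number"}},"required":["targets"]}

```bash
mkdir -p pics
python3 - <<'E'
from rig import r
import cv2,numpy as np,pickle
s=r.get_state();print(s, r.tcp_to_tips)
for n in("top","side"):
    d=r.get_image(n);pickle.dump(d,open(f"pics/{n}0.pkl","wb"))
    print({k:v for k,v in d.items() if k!="img"})
    cv2.imwrite(f"pics/{n}0.png",cv2.resize(d["img"][:,:,::-1],(800,600),interpolation=cv2.INTER_CUBIC))
E
```

```text
{'time_s': 0.0, 'joint_pos': array([-1.29599300e+00,  2.76532133e-01,  1.50612485e+00, -1.66686367e-05,
        1.36069331e+00, -1.20996626e-01]), 'dq': array([-1.59414426e-03,  1.21919340e-03,  2.26425898e-04,  1.14018465e-03,
        7.31118640e-04,  9.76298223e-05]), 'effort': array([ 1.75883793e-03, -4.04575932e+01, -2.37225688e+01,  7.05060759e-02,
        3.43506632e-02, -1.47505998e-04]), 'eef_pos': array([ 221.62138208, -530.32944582,  403.84358799]), 'eef_rot': array([-3.13984589e+00, -1.95973822e-04,  3.95803270e-01]), 'force': array([-0.42309572,  0.51902156, -0.99263058]), 'wrist_torque': array([0.00111209, 0.00259148, 0.00989007]), 'grasp_force': 0.0, 'grip_width': 0.9967482951605211} 199.2
{'fx': 383.7050215207204, 'fy': 383.7050215207204, 'cx': 280.35655873819996, 'cy': 203.5442191569635, 'position': array([480.23383239, -16.80006666, 842.09204429]), 'orientation': array([ 0.1684572 ,  0.01127364, -1.57106056])}
{'fx': 537.3975518213108, 'fy': 537.3975518213108, 'cx': 281.6579850064661, 'cy': 204.91483616842103, 'position': array([448.10915529, 898.50721402, 649.36068647]), 'orientation': array([ 1.0246555 ,  0.01476364, -2.95994342])}
```

View pics/top0.png

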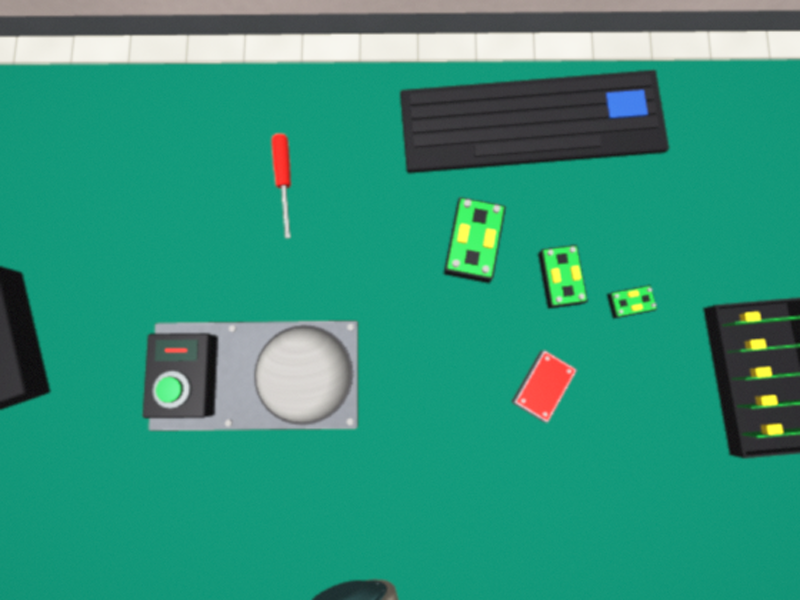

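View pics/side0.png

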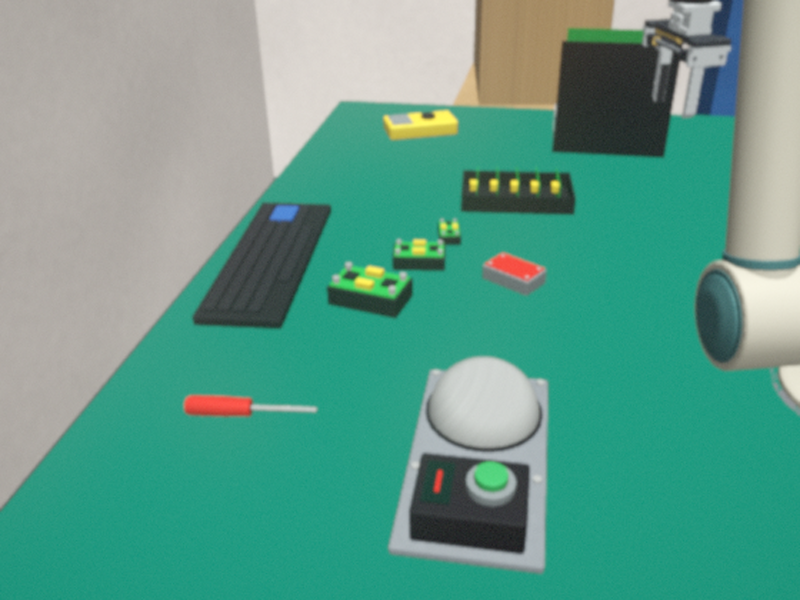

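The top picture (800x600 scale) shows these candidates: a large green-board module at (475,240), a middle one at (564,276) and a small one at (632,301). There are also green boards in the rack at (765,380) and the red reject at (546,386). I choose the middle one at (564,276). The dome is at about (304,374), the button at (168,389) and the driver at (283,185).

Run:
```python
import cv2,numpy as np,pickle
T=pickle.load(open("pics/top0.pkl","rb"))["img"];S=pickle.load(open("pics/side0.pkl","rb"))["img"]
def c(I,x,y,w,h): 
    o=cv2.resize(I[y:y+h,x:x+w],(400,300),interpolation=cv2.INTER_CUBIC)
    return o
A=np.vstack([np.hstack([c(T,360,162,80,60),c(S,260,155,80,60)]),np.hstack([c(T,90,200,180,135),c(S,270,240,140,105)])])
cv2.imwrite("pics/crop1.png",A[:,:,::-1])
```

```text
(no output)
```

View pics/crop1.png

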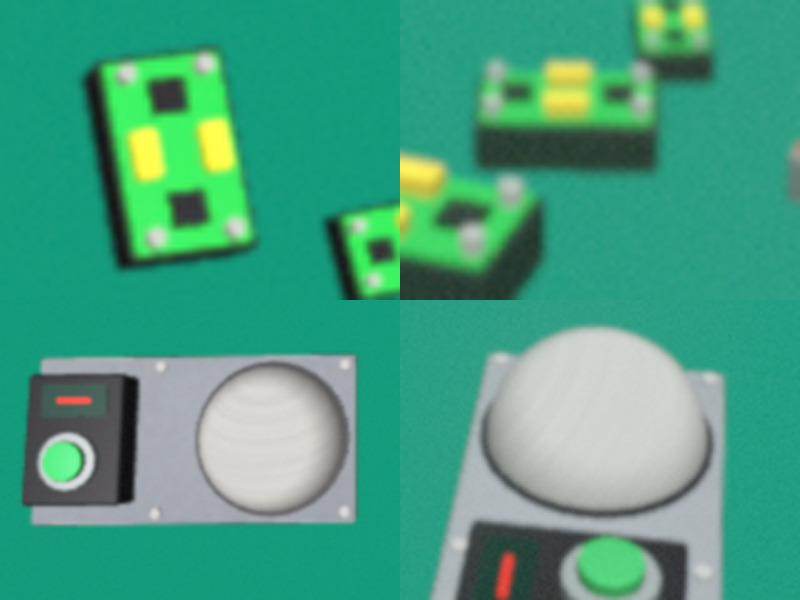

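```bash
cat > h.py <<'E'
import numpy as np,pickle
from scipy.spatial.transform import Rotation as Ro
from scipy.optimize import least_squares
def P(d,X):
    c=(np.atleast_2d(X)-d["position"])@Ro.from_euler("xyz",d["orientation"]).as_matrix()
    return np.c_[d["cx"]-d["fx"]*c[:,0]/c[:,2], d["cy"]+d["fy"]*c[:,1]/c[:,2]]
def ray(d,uv,z):
    f=lambda q:(P(d,[[q[0],q[1],z]])-uv).ravel()
    return least_squares(f,[450,0]).x
def pl(p,X):
    X=np.array(X,float);c,s=np.cos(p[2]),np.sin(p[2])
    return np.c_[p[0]+c*X[:,0]-s*X[:,1],p[1]+s*X[:,0]+c*X[:,1],X[:,2]]
def pan(x0,y0,k,xy): return np.array([x0,y0])+(np.array(xy,float)+.5)/k-.5
E
python3 - <<'E'
from h import *
T=pickle.load(open("pics/top0.pkl","rb"));S=pickle.load(open("pics/side0.pkl","rb"))
# module: raw box-top corners
tc=pan(360,162,5,[(98,65),(218,52),(255,240),(135,258)])
for z in(26,28):
    c=np.array([ray(T,u,z) for u in tc]);print(z,c.round(1).tolist(),c.mean(0),[np.linalg.norm(c[i]-c[(i+1)%4]).round(1) for i in range(4)])
sb=pan(260,155,5,[(78,165),(255,168)])
print("side bottom",[ray(S,u,0).round(1) for u in sb])
st=pan(260,155,5,[(78,127),(256,128)])
print("side top",[ray(S,u,27).round(1) for u in st])
g=pan(90,200,400/180,[(42,58),(354,55),(355,222),(32,224)])
G=[ray(T,u,12) for u in g];print("plate",np.round(G,1))
ph,th=np.meshgrid(np.linspace(0,2*np.pi,73),np.linspace(0,np.pi/2,31))
H=np.c_[(70*np.cos(ph)*np.sin(th)).ravel(),(70*np.sin(ph)*np.sin(th)).ravel(),(12+70*np.cos(th)).ravel()]
bb=lambda d,p:(lambda q:np.r_[q.min(0),q.max(0)])(P(d,H+[p[0],p[1],0]))
bt=pan(90,200,400/180,[(197,62),(348,214)]).ravel();bs=pan(270,240,400/140,[(83,26),(312,215)]).ravel()
for n,f in(("top",lambda p:bb(T,p)-bt),("side",lambda p:bb(S,p)-bs),("both",lambda p:np.r_[bb(T,p)-bt,bb(S,p)-bs])):
    o=least_squares(f,[400,150],diff_step=1e-4);print("dome",n,o.x,o.fun.round(2))
bu=pan(90,200,400/180,[(62,162)])[0];su=(np.array([491,476])+.5)/800*560-.5
o=least_squares(lambda q:np.r_[(P(T,[q])-bu).ravel(),(P(S,[q])-su).ravel()],[400,250,80]);print("button",o.x,o.fun)
E
```

```text
26 [[682.5, -223.1], [688.2, -275.5], [605.3, -286.8], [597.6, -235.2]] [ 643.39470238 -255.13264335] [np.float64(52.7), np.float64(83.7), np.float64(52.2), np.float64(85.8)]
28 [[682.0, -222.5], [687.7, -274.8], [605.0, -286.2], [597.3, -234.6]] [ 642.99484339 -254.54856077] [np.float64(52.6), np.float64(83.5), np.float64(52.1), np.float64(85.6)]
side bottom [array([ 681. , -228.8]), array([ 594.8, -239.3])]
side top [array([ 678.5, -218.5]), array([ 593.5, -230.8])]
plate [[572.9 367.6]
 [575.4  60.7]
 [416.2  57.6]
 [414.2 365.3]]
dome top [495.82345047 137.17185954] [ 0.79  1.1  -0.8  -1.02]
dome side [492.2877744  138.20210579] [ 1.25  0.53 -1.23 -0.21]
dome both [493.79010694 137.49645578] [ 0.59  2.04 -0.97 -0.03  0.49  0.22 -2.06 -0.59]
button [471.86058761 313.66082965  74.60688763] [ 0.01899713  0.5150994  -0.38574012 -0.02605094]
```

The close crop confirms it. The board measures about 85 x 52 mm, so this is the 90 x 56 box, with its centre near (643,-255) and yaw about 8°. The dome top is at about (495,138) and the button at about (472,314,75).

{"method": "send_rows", "body": {"targets": [[0,0,0,0,0,0.98,0.7],[0,0,0,0,0,0.98,0.7],[0,0,0,0,0,0.98,0.7],[0.9,-0.45,0,0,0,0,0.7],[0.9,-0.45,0,0,0,0,0.7],[0.9,-0.45,0,0,0,0,0.7],[0.9,-0.45,0,0,0,0,0.7],[0.9,-0.45,0,0,0,0,0.7],[0.9,-0.45,0,0,0,0,0.7],[0.9,-0.45,0,0,0,0,0.7],[0.9,-0.45,0,0,0,0,0.7],[0.9,-0.45,0,0,0,0,0.7]]}}

```text
time_s: 1.3
eef_pos: [446.3, -375.6, 404.2]
eef_rot: [-3.141, 0.001, 0.139]
force: [0.1, 1.0, -0.6]
grip_width: 0.85
grasp_force: 0.0
```

```bash
cat >> h.py <<'E'
def go(r,x,y,z):
    s=r.get_state();R=Ro.from_euler("xyz",s["eef_rot"]).as_matrix()
    d=np.array([x,y,z])-s["eef_pos"]
    print("t",s["time_s"],"pos",s["eef_pos"].round(1),"rot",s["eef_rot"].round(4),"F",s["force"].round(1),"grip",s["grip_width"],s["grasp_force"],"need rows",(R.T@d/30).round(3))
E
python3 -c "
from h import *;from rig import r;go(r,643,-255,300)"
```

```text
t 1.3 pos [ 446.3 -375.6  404.2] rot [-3.1409e+00  6.0000e-04  1.3920e-01] F [ 0.1  1.  -0.6] grip 0.8500522629332938 0.0 need rows [ 7.053 -3.069  3.471]
```

{"method": "send_rows", "body": {"targets": [[0.88,-0.384,0.43,0,0,0,0.7],[0.88,-0.384,0.43,0,0,0,0.7],[0.88,-0.384,0.43,0,0,0,0.7],[0.88,-0.384,0.43,0,0,0,0.7],[0.88,-0.384,0.43,0,0,0,0.7],[0.88,-0.384,0.43,0,0,0,0.7],[0.88,-0.384,0.43,0,0,0,0.7],[0.88,-0.384,0.43,0,0,0,0.7],[0,0,0,0,0,0,0.7],[0,0,0,0,0,0,0.7]]}}

```text
time_s: 2.3
eef_pos: [641.8, -255.6, 300.4]
eef_rot: [-3.141, 0.002, 0.14]
force: [-0.7, 0.4, -0.8]
grip_width: 0.849
grasp_force: 0.0
```

Run:
```python
from h import *;from rig import r;import cv2
go(r,643,-255,203.5)
A=[]
for n,x,y in(("top",320,110),("side",230,115)):
    d=r.get_image(n);A.append(cv2.resize(d["img"][y:y+150,x:x+100],(400,600),interpolation=cv2.INTER_CUBIC))
cv2.imwrite("pics/pre.png",np.hstack(A)[:,:,::-1])
```

```text
t 2.3 pos [ 641.8 -255.6  300.4] rot [-3.1409e+00  2.2000e-03  1.4050e-01] F [-0.7  0.4 -0.8] grip 0.8491127870241504 0.0 need rows [ 0.049 -0.011  3.231]
```

View pics/pre.png

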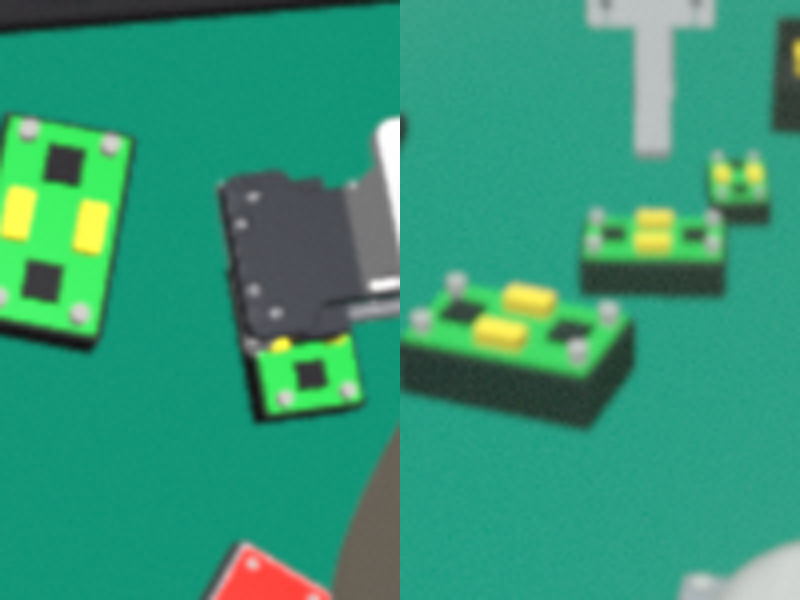

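The side crop shows the finger at column 652, above the module's middle at column 654, so the fingers will straddle it. I'm going down and closing.

{"method": "send_rows", "body": {"force": 20, "targets": [[0.05,0,0.8,0,0,0,0.7],[0,0,0.8,0,0,0,0.7],[0,0,0.8,0,0,0,0.7],[0,0,0.5,0,0,0,0.7],[0,0,0.3,0,0,0,0.7],[0,0,0,0,0,0,0.3],[0,0,0,0,0,0,0.1],[0,0,0,0,0,0,0.1],[0,0,0,0,0,0,0.1],[0,0,0,0,0,0,0.1]]}}

```text
time_s: 3.4
eef_pos: [643.7, -255.7, 206.8]
eef_rot: [3.141, -0.002, 0.139]
force: [-1.3, 0.3, 4.1]
grip_width: 0.592
grasp_force: 20.0
```

{"method": "send_rows", "body": {"targets": [[0,0,-0.2,0,0,0,0.1],[0,0,-0.6,0,0,0,0.1],[0,0,-0.9,0,0,0,0.1],[0,0,-0.9,0,0,0,0.1],[0,0,-0.9,0,0,0,0.1],[0,0,-0.9,0,0,0,0.1],[0,0,0,0,0,0,0.1],[0,0,0,0,0,0,0.1]]}}

```text
time_s: 4.2
eef_pos: [643.1, -255.6, 337.1]
eef_rot: [3.141, 0.0, 0.139]
force: [-0.8, 0.1, -2.4]
grip_width: 0.598
grasp_force: 20.0
```

```bash
python3 -c "
from h import *;from rig import r;go(r,495,137.6,340)"
```

```text
t 4.2 pos [ 643.1 -255.6  337.1] rot [3.1414e+00 2.0000e-04 1.3930e-01] F [-0.8  0.1 -2.4] grip 0.5976676227130371 19.995203018188477 need rows [ -3.068 -13.666  -0.098]
```

{"method": "send_rows", "body": {"targets": [[-0.1,-0.4,0,0,0,0,0.1],[-0.2,-0.85,0,0,0,0,0.1],[-0.2,-0.9,0,0,0,0,0.1],[-0.2,-0.9,0,0,0,0,0.1],[-0.2,-0.9,0,0,0,0,0.1],[-0.2,-0.9,0,0,0,0,0.1],[-0.2,-0.9,0,0,0,0,0.1],[-0.2,-0.9,0,0,0,0,0.1],[-0.2,-0.9,0,0,0,0,0.1],[-0.2,-0.9,0,0,0,0,0.1],[-0.2,-0.9,0,0,0,0,0.1],[-0.2,-0.9,0,0,0,0,0.1]]}}

```text
time_s: 5.4
eef_pos: [530.4, 40.8, 335.5]
eef_rot: [-3.141, 0.004, 0.139]
force: [0.4, -0.1, -1.7]
grip_width: 0.591
grasp_force: 20.0
```

{"method": "send_rows", "body": {"targets": [[-0.2,-0.9,0,0,0,0,0.1],[-0.2,-0.9,0,0,0,0,0.1],[-0.2,-0.7,0,0,0,0,0.1],[-0.2,-0.7,0,0,0,0,0.1],[0,-0.2,0,0,0,0,0.1],[0,0,0,0,0,0,0.1],[0,0,0,0,0,0,0.1]]}}

```text
time_s: 6.1
eef_pos: [494.4, 136.5, 336.8]
eef_rot: [3.141, 0.001, 0.139]
force: [-0.1, -0.9, -2.3]
grip_width: 0.591
grasp_force: 20.0
```

Run:
```python
from h import *;from rig import r;import cv2
go(r,495,137.6,300)
A=[]
for n,x,y in(("top",150,180),("side",270,180)):
    d=r.get_image(n);pickle.dump(d,open(f"pics/{n}1.pkl","wb"));A.append(cv2.resize(d["img"][y:y+150,x:x+100],(400,600),interpolation=cv2.INTER_CUBIC))
cv2.imwrite("pics/over.png",np.hstack(A)[:,:,::-1])
```

```text
t 6.1 pos [494.4 136.5 336.8] rot [3.1408e+00 9.0000e-04 1.3950e-01] F [-0.1 -0.9 -2.3] grip 0.5907793765259994 19.9951234459877 need rows [ 0.025 -0.034  1.228]
```

View pics/over.png

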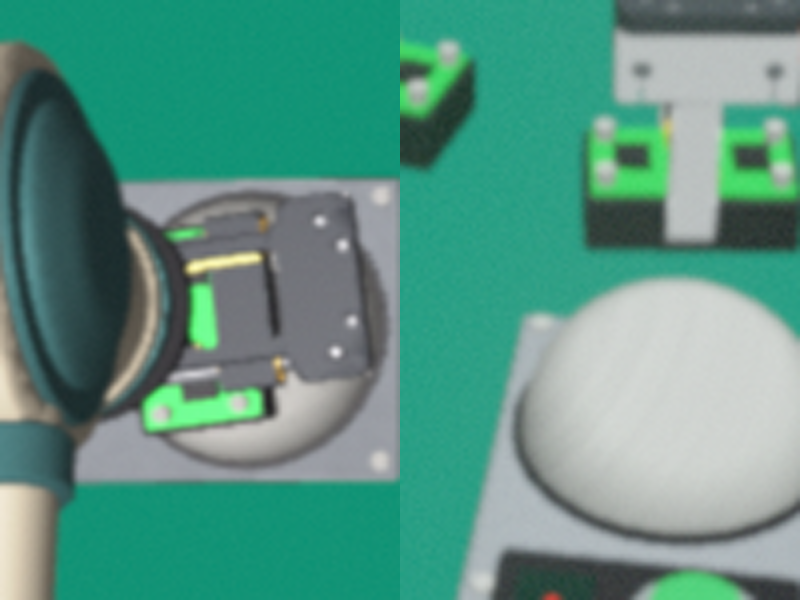

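Run:
```python
from h import *
S=pickle.load(open("pics/side1.pkl","rb"))
m=pan(270,180,4,[(186,247),(398,248),(186,196),(398,200)])
print(m.round(1))
L=[[45,28,0],[-45,28,0],[45,28,26],[-45,28,26]]
for z in(124,127,130): print(z,(P(S,pl([494.4,136.5,.1395],np.array(L)+[0,0,z]))-m).round(1).tolist())
o=least_squares(lambda q:(P(S,pl([q[0],136.5,.1395],np.array(L)+[0,0,q[1]]))-m).ravel(),[494,130]);print(o.x,o.fun.round(1))
```

```text
[[316.1 241.4]
 [369.1 241.6]
 [316.1 228.6]
 [369.1 229.6]]
124 [[-2.3, 4.4], [-1.1, 4.8], [-2.0, 4.3], [-0.0, 3.9]]
127 [[-2.3, 2.9], [-1.0, 3.3], [-2.0, 2.7], [0.1, 2.4]]
130 [[-2.2, 1.5], [-0.9, 1.9], [-2.0, 1.2], [0.2, 0.9]]
[492.56356286 132.83433339] [-1.1  0.2  0.4  0.6 -0.8 -0.1  1.5 -0.5]
```

{"method": "send_rows", "body": {"targets": [[0,-0.03,0.4,0,0,0,0.1],[0,0,0.4,0,0,0,0.1],[0,0,0.3,0,0,0,0.1],[0,0,0.2,0,0,0,0.1],[0,0,0,0,0,0,0.1],[0,0,0,0,0,0,0.1]]}}

```text
time_s: 6.8
eef_pos: [494.4, 137.8, 298.3]
eef_rot: [3.142, 0.0, 0.139]
force: [-0.2, -0.2, -2.6]
grip_width: 0.597
grasp_force: 20.0
```

Run:
```python
from h import *;from rig import r;import cv2
go(r,495,137.6,290)
A=[]
for n,x,y in(("side",285,205),):
    d=r.get_image(n);A.append(cv2.resize(d["img"][y:y+90,x:x+120],(800,600),interpolation=cv2.INTER_CUBIC))
cv2.imwrite("pics/near.png",np.hstack(A)[:,:,::-1])
```

```text
t 6.8 pos [494.4 137.8 298.3] rot [3.1415e+00 1.0000e-04 1.3920e-01] F [-0.2 -0.2 -2.6] grip 0.5969758762690414 19.995173513889313 need rows [0.019 0.009 0.277]
```

View pics/near.png

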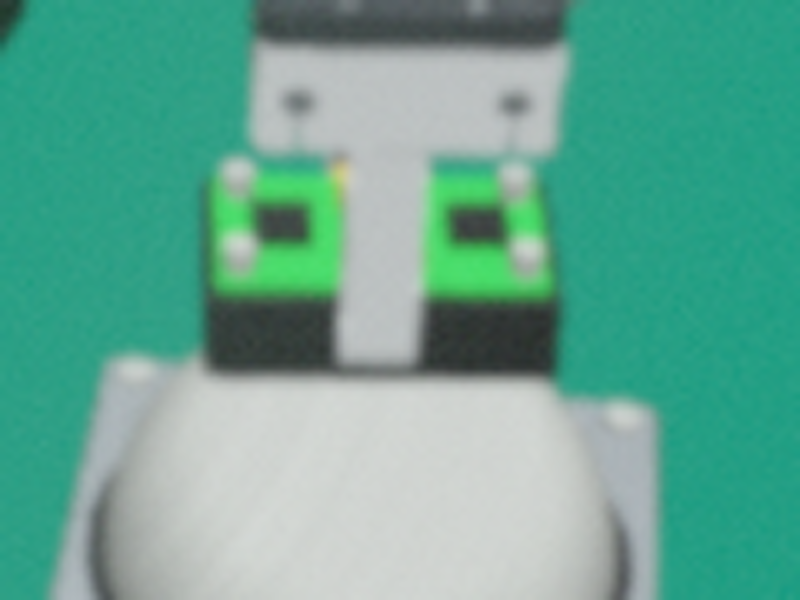

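Run:
```python
from h import *
S=pickle.load(open("pics/side1.pkl","rb"))
m=pan(285,205,20/3,[(208,372),(555,374),(208,298),(552,297)])
L=np.array([[45,28,0],[-45,28,0],[45,28,26],[-45,28,26]],float)
o=least_squares(lambda q:(P(S,pl([q[0],137.8,.1395],L+[0,0,q[1]]))-m).ravel(),[494,90]);print(o.x,o.fun.round(1))
o=least_squares(lambda q:(P(S,pl([q[0],137.8,q[2]],L+[0,0,q[1]]))-m).ravel(),[494,90,.14]);print(o.x,o.fun.round(1))
```

```text
[492.31084842  93.91436011] [-1.1  0.4  0.2  0.8 -0.8 -1.   1.7 -0.1]
[4.93043556e+02 9.38319618e+01 1.67811427e-01] [-1.1  0.8  0.1  0.4 -0.8 -0.5  1.7 -0.6]
```

{"method": "send_rows", "body": {"targets": [[0,0,0.1,0,0,0,0.1],[0,0,0.05,0,0,0,0.1],[0,0,0,0,0,0,0.1],[0,0,0,0,0,0,0.1]]}}

```text
time_s: 7.25
eef_pos: [494.3, 137.8, 294.0]
eef_rot: [3.142, -0.0, 0.139]
force: [-0.0, 0.4, -2.7]
grip_width: 0.597
grasp_force: 20.0
```

{"method": "send_rows", "body": {"targets": [[0,0,0.05,0,0,0,0.1],[0,0,0.05,0,0,0,0.1],[0,0,0,0,0,0,0.1],[0,0,0,0,0,0,0.1]]}}

```text
time_s: 7.65
eef_pos: [494.2, 137.8, 290.8]
eef_rot: [3.142, 0.0, 0.139]
force: [0.4, -0.8, -2.4]
grip_width: 0.591
grasp_force: 20.0
```

{"method": "send_rows", "body": {"targets": [[0,0,0.03,0,0,0,0.1],[0,0,0,0,0,0,0.1],[0,0,0,0,0,0,0.1]]}}

```text
time_s: 7.95
eef_pos: [494.3, 137.8, 290.0]
eef_rot: [3.141, 0.0, 0.139]
force: [0.3, 0.2, -1.9]
grip_width: 0.595
grasp_force: 20.0
```

{"method": "send_rows", "body": {"targets": [[0,0,0.03,0,0,0,0.1],[0,0,0,0,0,0,0.1],[0,0,0,0,0,0,0.1]]}}

```text
time_s: 8.25
eef_pos: [494.3, 137.8, 289.1]
eef_rot: [3.141, 0.0, 0.139]
force: [-0.2, 0.0, -2.9]
grip_width: 0.596
grasp_force: 20.0
```

{"method": "send_rows", "body": {"targets": [[0,0,0.03,0,0,0,0.1],[0,0,0,0,0,0,0.1],[0,0,0,0,0,0,0.1]]}}

```text
time_s: 8.55
eef_pos: [494.3, 137.8, 288.6]
eef_rot: [3.142, -0.0, 0.139]
force: [-1.5, -0.3, 1.9]
grip_width: 0.593
grasp_force: 20.0
```

{"method": "send_rows", "body": {"targets": [[0,0,0.02,0,0,0,0.1],[0,0,0,0,0,0,0.1],[0,0,0,0,0,0,0.1]]}}

```text
time_s: 8.85
eef_pos: [494.3, 137.8, 288.6]
eef_rot: [3.141, -0.001, 0.139]
force: [-2.1, -0.0, 6.3]
grip_width: 0.593
grasp_force: 20.0
```

{"method": "send_rows", "body": {"force": 4, "targets": [[0,0,-0.02,0,0,0,0.15],[0,0,0,0,0,0,0.15],[0,0,0,0,0,0,0.15],[0,0,0,0,0,0,0.15]]}}

```text
time_s: 9.25
eef_pos: [494.4, 137.8, 288.6]
eef_rot: [3.141, -0.001, 0.139]
force: [-2.1, -0.5, 6.0]
grip_width: 0.595
grasp_force: 4.0
```

{"method": "send_rows", "body": {"targets": [[0,0,0,0,0,0,0.19],[0,0,0,0,0,0,0.2],[0,0,0,0,0,0,0.21],[0,0,0,0,0,0,0.22],[0,0,0,0,0,0,0.23],[0,0,0,0,0,0,0.24],[0,0,0,0,0,0,0.26],[0,0,0,0,0,0,0.28],[0,0,0,0,0,0,0.3],[0,0,0,0,0,0,0.32]]}}

```text
time_s: 10.25
eef_pos: [494.3, 137.8, 288.3]
eef_rot: [3.142, -0.0, 0.139]
force: [0.4, -0.5, 0.3]
grip_width: 0.658
grasp_force: 0.0
```

Run:
```python
from h import *;from rig import r;import cv2
go(r,495,137.6,400)
A=[]
for n,x,y in(("side",285,205),):
    d=r.get_image(n);A.append(cv2.resize(d["img"][y:y+90,x:x+120],(800,600),interpolation=cv2.INTER_CUBIC))
cv2.imwrite("pics/rel.png",np.hstack(A)[:,:,::-1])
```

```text
t 10.25 pos [494.3 137.8 288.3] rot [ 3.1415e+00 -1.0000e-04  1.3920e-01] F [ 0.4 -0.5  0.3] grip 0.6578976841249249 0.0 need rows [ 0.024  0.01  -3.725]
```

View pics/rel.png

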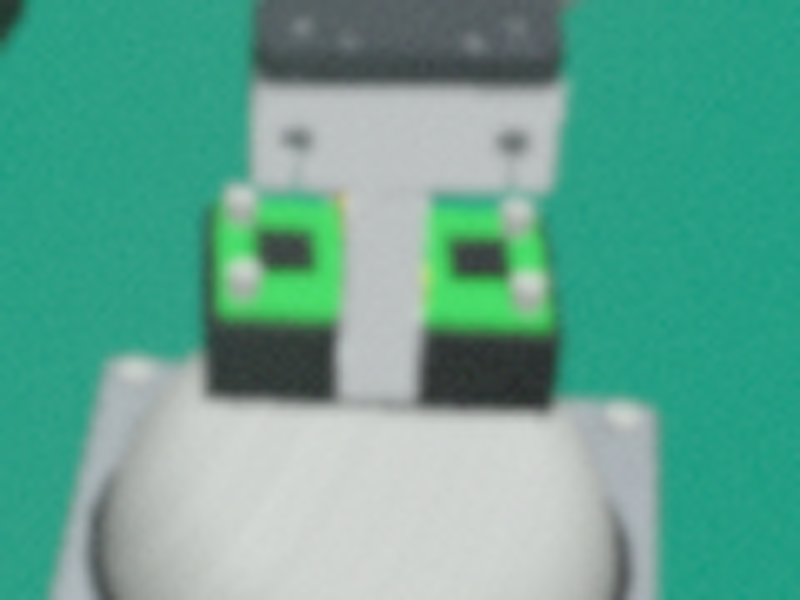

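The module is resting on the dome, tilted about 1.2° (bottom edge from (208,396) to (550,405)), with the fingers free. I'm opening further and rising.

{"method": "send_rows", "body": {"targets": [[0,0,0,0,0,0,0.35],[0,0,0,0,0,0,0.4],[0,0,0,0,0,0,0.45],[0,0,0,0,0,0,0.5],[0,0,0,0,0,0,0.6],[0,0,0,0,0,0,0.7],[0,0,0,0,0,0,0.7],[0,0,0,0,0,0,0.7]]}}

```text
time_s: 11.1
eef_pos: [494.3, 137.8, 288.2]
eef_rot: [3.142, 0.0, 0.139]
force: [-0.5, -0.8, -0.1]
grip_width: 0.852
grasp_force: 0.0
```

{"method": "send_rows", "body": {"targets": [[0,0,-0.2,0,0,0,0.7],[0,0,-0.4,0,0,0,0.7],[0,0,-0.8,0,0,0,0.7],[0,0,-0.9,0,0,0,0.7],[0,0,-0.9,0,0,0,0.7],[0,0,-0.5,0,0,0,0.7],[0,0,0,0,0,0,0.7],[0,0,0,0,0,0,0.7]]}}

```text
time_s: 11.9
eef_pos: [494.0, 137.8, 399.7]
eef_rot: [3.141, -0.001, 0.139]
force: [-0.5, -0.5, -0.5]
grip_width: 0.85
grasp_force: 0.0
```

Run:
```python
from h import *;from rig import r;import cv2
go(r,471.5,313.5,400)
A=[]
for n,x,y in(("side",285,205),):
    d=r.get_image(n);A.append(cv2.resize(d["img"][y:y+150,x-20:x+180],(800,600),interpolation=cv2.INTER_CUBIC))
cv2.imwrite("pics/up.png",np.hstack(A)[:,:,::-1])
```

```text
t 11.9 pos [494.  137.8 399.7] rot [ 3.1415e+00 -9.0000e-04  1.3930e-01] F [-0.5 -0.5 -0.5] grip 0.8501068035675023 0.0 need rows [ 0.069 -5.905 -0.012]
```

View pics/up.png

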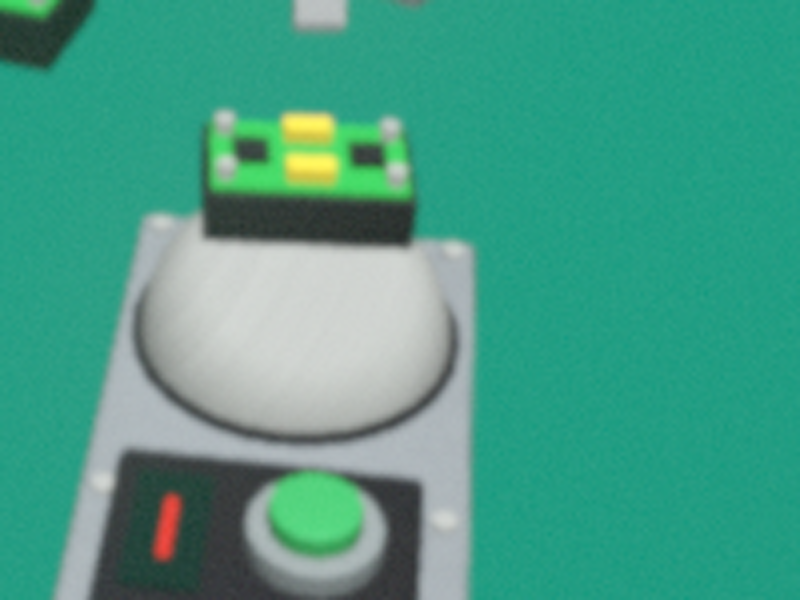

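The module stays balanced at (308,180) in the crop with the fingers clear, and the button is at (316,510). I'm going to the button with the fingers shut.

{"method": "send_rows", "body": {"force": 10, "targets": [[0,-0.4,0,0,0,0,0.7],[0.01,-0.9,0,0,0,0,0.2],[0.01,-0.9,0,0,0,0,-0.5],[0.01,-0.9,0,0,0,0,-1],[0.01,-0.9,0,0,0,0,-1],[0.01,-0.9,0,0,0,0,-1],[0,-0.8,0,0,0,0,-1],[0.02,-0.2,0,0,0,0,-1],[0,0,0,0,0,0,-1],[0,0,0,0,0,0,-1]]}}

```text
time_s: 12.95
eef_pos: [471.7, 312.9, 398.7]
eef_rot: [3.14, 0.001, 0.139]
force: [-0.7, -0.6, -0.2]
grip_width: 0.123
grasp_force: 0.0
```

{"method": "send_rows", "body": {"targets": [[0,0,0.6,0,0,0,-1],[0,0,0.8,0,0,0,-1],[0,0,0.8,0,0,0,-1],[0,0,0.8,0,0,0,-1],[0,0,0.5,0,0,0,-1],[0,0,0.2,0,0,0,-1],[0,0,0,0,0,0,-1],[0,0,0,0,0,0,-1]]}}

```text
time_s: 13.75
eef_pos: [472.3, 313.0, 289.0]
eef_rot: [-3.141, -0.001, 0.138]
force: [0.9, -0.1, 0.6]
grip_width: 0.007
grasp_force: 0.0
```

Run:
```python
from h import *;from rig import r;import cv2
go(r,471.5,313.5,274)
A=[]
for n,x,y in(("side",285,205),):
    d=r.get_image(n);A.append(cv2.resize(d["img"][y:y+150,x-20:x+180],(800,600),interpolation=cv2.INTER_CUBIC))
cv2.imwrite("pics/btn.png",np.hstack(A)[:,:,::-1])
```

```text
t 13.75 pos [472.3 313.  289. ] rot [-3.1413e+00 -1.4000e-03  1.3840e-01] F [ 0.9 -0.1  0.6] grip 0.00651031782376994 0.0 need rows [-0.025 -0.019  0.501]
```

View pics/btn.png

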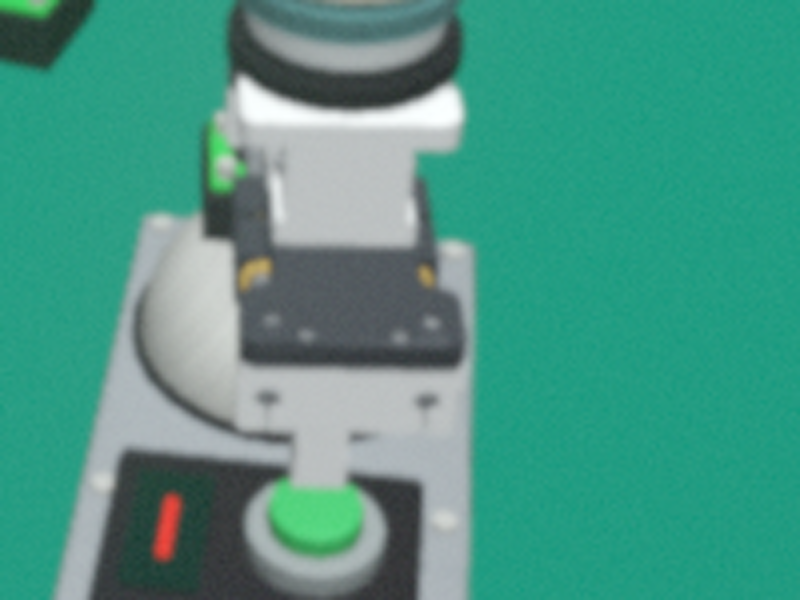

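The shut fingertips are at (320,488), just above the button's centre at (316,512), so they are in line. I'm pressing in steps.

{"method": "send_rows", "body": {"targets": [[0,0,0.3,0,0,0,-1],[0,0,0.15,0,0,0,-1],[0,0,0,0,0,0,-1],[0,0,0,0,0,0,-1]]}}

```text
time_s: 14.2
eef_pos: [472.2, 313.5, 275.2]
eef_rot: [-3.141, -0.001, 0.139]
force: [0.9, 0.1, 3.2]
grip_width: 0.006
grasp_force: 1.6
```

{"method": "send_rows", "body": {"targets": [[0,0,0.06,0,0,0,-1],[0,0,0.06,0,0,0,-1],[0,0,0,0,0,0,-1],[0,0,0,0,0,0,-1]]}}

```text
time_s: 14.6
eef_pos: [472.1, 313.5, 272.4]
eef_rot: [-3.141, -0.002, 0.139]
force: [0.1, -0.8, 9.1]
grip_width: 0.007
grasp_force: 4.6
```

{"method": "send_rows", "body": {"targets": [[0,0,0.04,0,0,0,-1],[0,0,0.03,0,0,0,-1],[0,0,0,0,0,0,-1],[0,0,0,0,0,0,-1]]}}

```text
time_s: 15.0
eef_pos: [472.0, 313.5, 272.1]
eef_rot: [-3.141, -0.003, 0.139]
force: [-2.5, -1.5, 20.4]
grip_width: 0.003
grasp_force: 9.8
```

The button has bottomed out: only 0.3 mm of movement for 11 N more. I'm releasing it.

{"method": "send_rows", "body": {"targets": [[0,0,-0.2,0,0,0,-1],[0,0,-0.4,0,0,0,-1],[0,0,-0.8,0,0,0,-1],[0,0,-0.9,0,0,0,-1],[0,0,-0.9,0,0,0,-1],[0,0,-0.9,0,0,0,-1],[0,0,-0.9,0,0,0,-1],[0,0,-0.5,0,0,0,-1],[0,0,0,0,0,0,-1],[0,0,0,0,0,0,-1]]}}

```text
time_s: 16.0
eef_pos: [471.3, 313.2, 433.2]
eef_rot: [3.141, 0.002, 0.139]
force: [-0.9, -0.2, -0.4]
grip_width: 0.003
grasp_force: 0.0
```

Run:
```python
from h import *;from rig import r;import cv2
go(r,471.5,313.5,274)
d=r.get_image("side");cv2.imwrite("pics/end.png",cv2.resize(d["img"],(800,600),interpolation=cv2.INTER_CUBIC)[:,:,::-1])
```

```text
t 16.0 pos [471.3 313.2 433.2] rot [3.141e+00 1.900e-03 1.393e-01] F [-0.9 -0.2 -0.4] grip 0.002741305808742014 0.0 need rows [ 0.017 -0.011  5.307]
```

View pics/end.png

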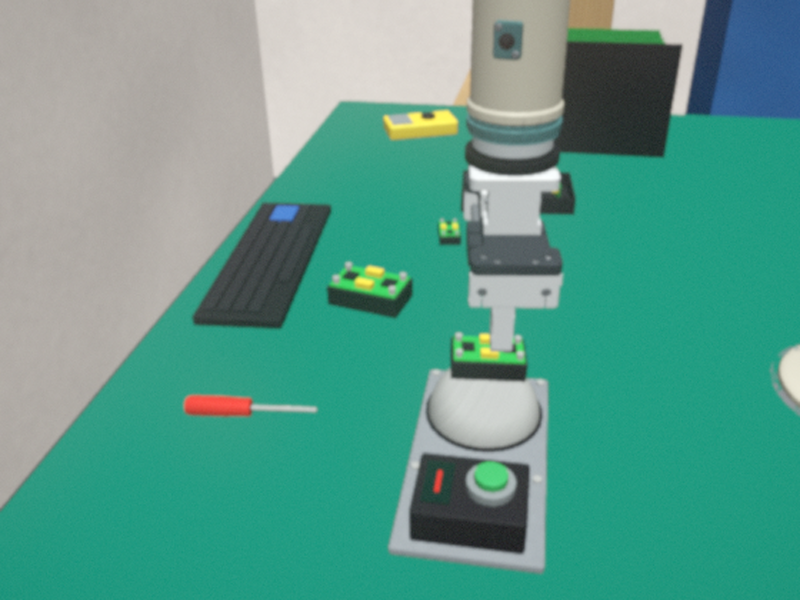

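The module is balanced at (488,360), the button is up at (491,475), and the screwdriver is where it was.

```bash
python3 -c "
from rig import r;print(r.close_job())"
```

```text
the job is handed in; nothing more can be done
None
```

The middle-sized green-board module is balanced on the dome, tilted about 1°; the button was pressed fully down and came back up, and the job is handed in, though no verdict was returned.

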